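# Move the projection lenses to the new rack in reverse order

### The arm

A 7-joint arm with a two-finger parallel gripper is mounted at the origin on the work surface. World frame = base frame: x ahead of the robot, y to its left, z up, the work surface at z = 0. Lengths are in mm, angles in rad, forces in N, time in s.
With the tool pointing down it reaches from about 425 to 975 mm from the base axis. Payload 16.7 kg.
Tool frame: the origin (TCP) lies between the finger pads; the fingertips stand 19 mm ahead of it and the grasp point (between the pads) is the TCP; z points along the fingers, y is the line along which they close (so a half turn about z gives the same grasp; the last joint's range is limited). The gripper opens to 85 mm and grips with 20 to 120 N. Pads are 22 mm wide; open, the fingers measure 114 mm over their backs; the gripper's body (76 mm by 85 mm) begins 54 mm behind the grasp point. The pads swing forward as they close: fully open they stand 13 mm farther back than shut.
Start: joints at [0.992, 0.426, 0.074, 1.606, -0.034, 1.111, -0.067], TCP at [281.23, -613.584, 218.802] pointing down, gripper open.
Joint ranges: [-2.85, 2.85], [-0.5, 2.14], [-1.23, 1.37], [0.21, 2.46], [-1.02, 4.16], [0.16, 2.05], [-2.73, 2.73]. Speed limits (rad/s): [1.89, 1.89, 2.39, 2.39, 3.01, 3.01, 3.01].

### API

Orientations are given as a rotation vector (axis times angle).
In Python, from rig import r, claw, ik, viewer, finish_job, get_time, get_joint_pos, get_qd, get_joint_efforts, get_tcp_pos, get_tool_rot, get_ft_force, get_moment, get_finger_gap, get_grip_force gives the robot as it stands. Calls block until the motion is done:
- r.move_ptp(position, orientation): joint-space move of the TCP to a pose.
- r.movel(position, attitude=None, max_speed=150): straight line of the TCP; attitude=None keeps the orientation; max_speed is the mean speed in mm/s.
- r.set_joints(angles): joint-space move.
- claw.move_gripper(opening, squeeze=None): finger opening in mm; squeeze is the grip in N (None keeps the last); returns when the fingers have stopped.
- r.hold(seconds).
- ik(position, orientation): joint angles nearest the present ones, or None.
- viewer.snapshot(name): name is "side" or "top"; returns (picture, depth): 384x512x3 uint8, blue, green, red; 384x512 float32, mm along the optical axis (not along the pixel's ray), 0 where there is no reading.
- viewer.get_calibration(name): a dict with "vfov" (degrees; the focal length in pixels is half the picture's height over the tangent of half this angle, whatever the lens; pixels are square), "cx", "cy" (the principal point, pixels), "world_to_cam" (4x4, takes a point from world to camera coordinates). Camera axes: x right, y up, looking along -z (the intrinsics and any distortion apply to the point x, -y, -z); pixel columns grow to the right and rows downward; lengths in mm; the calibration is good to about 2 mm. A picture is of the moment at which its call begins. get_calibration takes no time and is no camera call.
A pose or a line that the arm cannot do raises r.IKError and nothing moves.
- finish_job(): hands the job in; it is judged then, once.
Readings, each from a call of its own:
- get_time(): time.
- get_joint_pos(): joint angles.
- get_qd(): joint speeds.
- get_joint_efforts(): joint torques, N m.
- get_tcp_pos(): TCP position.
- get_tool_rot(): TCP orientation.
- get_ft_force(): force on the tool from outside, world axes, zero at the start.
- get_moment(): the same for the moment, N m.
- get_finger_gap(): finger opening in mm.
- get_grip_force(): force on a finger pad.
Only numpy, scipy, OpenCV 4.12 (cv2) and the standard library are available. Lean on these libraries where they do the work, as an engineer would, in place of code of your own. Each camera call takes 0.05 s, during which the arm holds its last target. There are 200 camera calls.

### The job

First lift the retaining bar out of its two brackets over the old rack and lay it flat in the long trough. Then move the three projection lenses one by one to the new rack, keeping them upright and setting them down gently without dropping them, in reverse order: the lens that stood nearest the robot goes in the farthest well, the middle one in the middle well, and the farthest one in the nearest well.

Things in the scene. Friction and masses are not known exactly. Their poses are not given: they have to be found in the camera images.
- bar: retaining bar: flat steel bar 345 x 16 x 10 mm, 0.45 kg, with a wooden grip block 70 long, 16 wide, 36 mm tall on the middle of its top. Origin: centre of the bar's underside; x along it; grip at z = 10 to 46 mm. At the start it lies 124 mm above the bench over the lens tops, in two open-topped brass brackets (cheeks 36 mm apart, 22 mm high) at the old rack's ends; lifts straight up
- trough: long shallow open aluminium trough on the bench, 380 x 54 x 18 mm outside, walls and floor 5 mm (inside 370 x 44 mm): the place for the bar. Origin: centre of its underside; x along its length, floor top at z = 5 mm. Fixed
- lens_slim: the slim tall projection lens, loose: an upright plain aluminium barrel 36 mm in diameter, dark glass on top, on a round brass foot 50 mm in diameter and 12 mm high; 96 mm tall in all, about 300 g. Origin: centre of its underside; z up along the barrel. At the start it stands upright in its own cell of the old rack, on a floor 22 mm above the bench
- lens_middle: the middle-sized projection lens, loose: an upright plain aluminium barrel 48 mm in diameter, dark glass on top, on a round brass foot 50 mm in diameter and 12 mm high; 80 mm tall in all, about 400 g. Origin: centre of its underside; z up along the barrel. At the start it stands upright in its own cell of the old rack, on a floor 22 mm above the bench
- lens_stout: the stout short projection lens, loose: an upright plain aluminium barrel 58 mm in diameter, dark glass on top, on a round brass foot 50 mm in diameter and 12 mm high; 64 mm tall in all, about 500 g. Origin: centre of its underside; z up along the barrel. At the start it stands upright in its own cell of the old rack, on a floor 22 mm above the bench
- cell_slim: old-rack cell in which the slim tall lens stands at the start (the three look alike): dark wood block 84 x 90 x 22 mm, one round well 71 mm wide, 12 mm deep. Origin: centre of its underside, 12 mm above the bench; x axis along the row, away from the robot. Cells are 85 mm apart in a row; bracket posts 52 mm wide, 146 mm high stand 155 mm either side of the middle cell. Fixed
- cell_middle: old-rack cell in which the middle-sized lens stands at the start (the three look alike): dark wood block 84 x 90 x 22 mm, one round well 71 mm wide, 12 mm deep. Origin: centre of its underside, 12 mm above the bench; x axis along the row, away from the robot. Cells are 85 mm apart in a row; bracket posts 52 mm wide, 146 mm high stand 155 mm either side of the middle cell. Fixed
- cell_stout: old-rack cell in which the stout short lens stands at the start (the three look alike): dark wood block 84 x 90 x 22 mm, one round well 71 mm wide, 12 mm deep. Origin: centre of its underside, 12 mm above the bench; x axis along the row, away from the robot. Cells are 85 mm apart in a row; bracket posts 52 mm wide, 146 mm high stand 155 mm either side of the middle cell. Fixed
- new_rack: the new rack: lighter wood block 270 x 90 x 22 mm lying on the bench, with three round wells 71 mm wide and 12 mm deep in a row. Origin: centre of its underside; its x axis runs along the row, away from the robot; the wells are centred at x = -85 mm (nearest the robot), 0 and +85 mm (farthest), y = 0, their floors at z = 10 mm. Fixed

How it is judged:
By the outcome, as a careful person would: the job done as asked, in the order asked, and still so for the second after the job is handed in, with the robot touching nothing.
It also fails if it takes over 118 s, if anything falls off the work surface, if the arm or the gripper's body presses on something with over 40 N, if the wrist force passes 120 N, or if a joint passes its speed limit or range.

## Working session

There is one attempt and no reset: what is moved stays moved. The work goes in short steps, each a Python script; the robot and the scene stay as the last script left them, time stands still between calls to the robot, and variables do not carry over. Pictures are saved under pics/ and viewed, at most 14 in all, crops included, and the job is handed in when it is done.

```bash
ls; mkdir -p pics
python3 - <<'E'
from rig import *
import cv2,numpy as np
for n in("side","top"):
    p,d=viewer.snapshot(n);cv2.imwrite(f"pics/{n}0.png",p);np.save(f"pics/{n}0.npy",d)
    print(n,{k:(np.round(v,4).tolist() if not isinstance(v,str) else v) for k,v in viewer.get_calibration(n).items()})
print(get_tool_rot(),get_time(),get_finger_gap())
E
```

```text
pics
side {'vfov': 53.4049, 'cx': 254.4276, 'cy': 193.0788, 'world_to_cam': [[0.9543, -0.2985, -0.0103, -496.4557], [0.1897, 0.5792, 0.7928, -165.926], [-0.2307, -0.7585, 0.6094, -626.2785], [0.0, 0.0, 0.0, 1.0]]}
top {'vfov': 50.5618, 'cx': 252.8912, 'cy': 187.5471, 'world_to_cam': [[-0.0258, -0.9991, 0.0348, -4.1043], [0.9902, -0.0207, 0.1379, -543.0558], [-0.137, 0.038, 0.9898, -942.3129], [0.0, 0.0, 0.0, 1.0]]}
[-3.06828229e+00 -6.69629337e-01  4.86645961e-04] 0.1 85.42816404017316
```

View pics/side0.png

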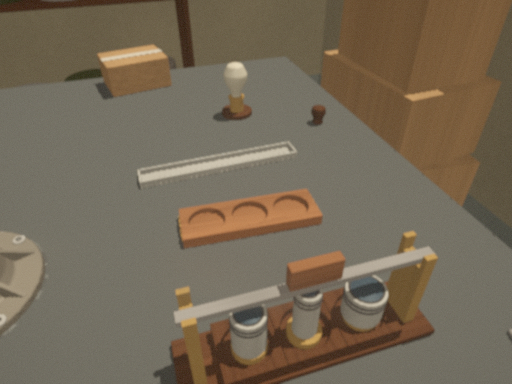

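View pics/top0.png

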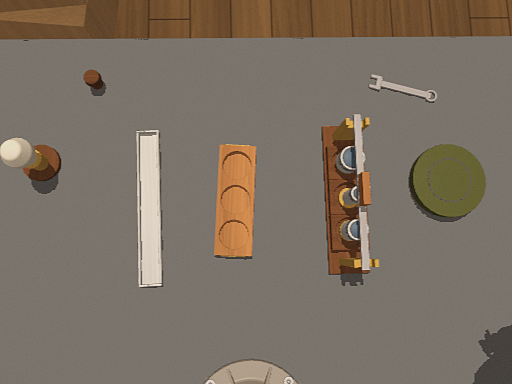

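The side view shows the middle-sized lens nearest (248,330), the slim one in the middle (305,315) and the stout one farthest (365,300). In the top view the trough is at column 149, the new rack at 236 and the old rack with the bar at 355. Next I'll fit the poses from depth.

```bash
cat > h.py <<'E'
from rig import *
import cv2,numpy as np
def cloud(n,d):
    c=viewer.get_calibration(n); f=192/np.tan(np.radians(c['vfov'])/2)
    v,u=np.mgrid[0:384,0:512]
    P=np.stack([(u-c['cx'])/f*d,-(v-c['cy'])/f*d,-d,np.ones_like(d)],-1)
    W=P@np.linalg.inv(np.array(c['world_to_cam'])).T
    W[d<=0]=np.nan
    return W[...,:3]
def proj(n,p):
    c=viewer.get_calibration(n); f=192/np.tan(np.radians(c['vfov'])/2)
    q=np.array(c['world_to_cam'])@np.r_[p,1]
    return c['cx']+f*q[0]/-q[2], c['cy']-f*q[1]/-q[2]
def rect(P):
    (c,s,a)=cv2.minAreaRect(P[:,:2].astype(np.float32)); return np.round(c,1),np.round(s,1),round(a,2)
E
python3 - <<'E'
from h import *
W={n:cloud(n,np.load(f"pics/{n}0.npy")) for n in("side","top")}
for n in W:
    w=W[n]; z=w[...,2]
    print(n,"invalid",np.isnan(z).mean())
T=W["top"];S=W["side"]
for (u,v) in [(190,200),(300,250),(300,80)]: print("bench",T[v,u].round(1))
def reg(w,u0,u1,v0,v1,z0,z1):
    q=w[v0:v1,u0:u1].reshape(-1,3); return q[(q[:,2]>z0)&(q[:,2]<z1)]
for nm,a in {"new":(205,268,135,268,15,29),"trough":(128,170,122,295,9,26),"bar":(335,390,100,285,122,142),"grip":(335,390,150,230,160,180),"cells":(315,380,120,285,24,44)}.items():
    q=reg(T,*a); print("top",nm,len(q),rect(q),np.median(q[:,2]).round(1))
for nm,a in {"new":(165,335,180,250,15,29),"trough":(130,310,135,190,9,26),"bar":(165,450,240,330,122,142),"grip":(280,350,245,295,160,180),"cells":(160,450,280,384,24,44)}.items():
    q=reg(S,*a); print("side",nm,len(q),rect(q),np.median(q[:,2]).round(1))
for nm,a in {"mid":(225,275,295,345,94,110),"slim":(285,325,280,310,110,124),"stout":(335,395,270,310,78,95)}.items():
    q=reg(S,*a); print(nm,len(q),rect(q),np.median(q[:,2]).round(1))
img=cv2.imread("pics/top0.png")[100:300,120:400]; cv2.imwrite("pics/topc.png",cv2.resize(img,(784,560),interpolation=cv2.INTER_CUBIC))
img=cv2.imread("pics/side0.png")[180:384,160:450]; cv2.imwrite("pics/sidec.png",cv2.resize(img,(800,563),interpolation=cv2.INTER_CUBIC))
E
```

```text
side invalid 0.0038960774739583335
top invalid 0.004063924153645833
bench [ 5.201e+02  1.386e+02 -2.000e-01]
bench [ 390.5 -130.     1.7]
bench [nan nan nan]
top new 2184 (array([518.1,  27.9]), array([ 90.1, 275.4]), 86.32) 21.7
top trough 970 (array([506.7, 238.2]), array([380.6,  55.4]), 1.57) 16.8
top bar 1261 (array([ 520.3, -245.7]), array([343.5,  51.9]), 0.04) 132.9
top grip 281 (array([ 519.1, -249.4]), array([17.1, 68.4]), 89.94) 169.1
top cells 1575 (array([ 517.2, -246.4]), array([ 91.1, 323.7]), 89.97) 33.3
side new 2640 (array([517.6,  23.2]), array([ 93.5, 275.8]), 86.14) 20.4
side trough 1140 (array([507.1, 158.6]), array([379.8, 207.5]), 1.28) 14.1
side bar 4057 (array([ 519., -251.]), array([ 52.9, 344.8]), 89.88) 132.6
side grip 853 (array([ 518.7, -254.2]), array([17.7, 69.8]), 88.98) 168.4
side cells 6308 (array([ 516.4, -250.6]), array([325.9,  92.4]), 0.08) 32.7
mid 776 (array([ 434. , -260.4]), array([29.7, 47.5]), 89.34) 101.5
slim 295 (array([ 505.9, -263.5]), array([16.4, 46.9]), 84.05) 116.8
stout 1135 (array([ 601.8, -258.8]), array([47.8, 57.8]), 89.62) 86.0
```

View pics/topc.png

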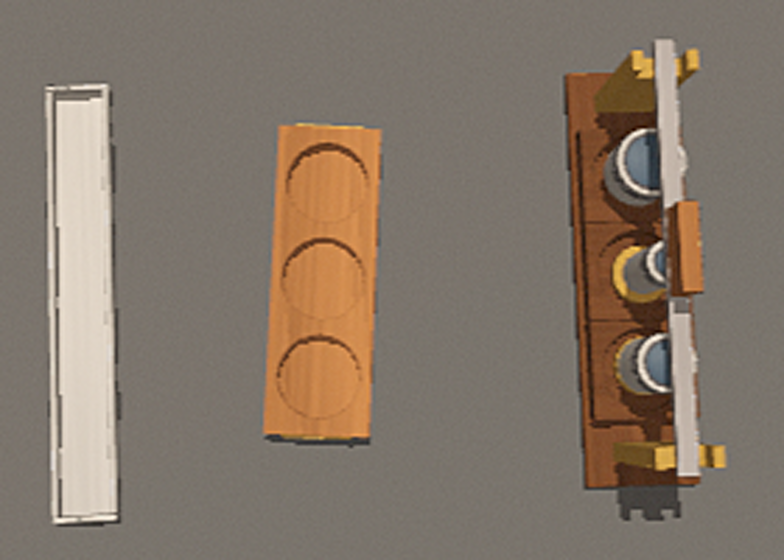

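View pics/sidec.png

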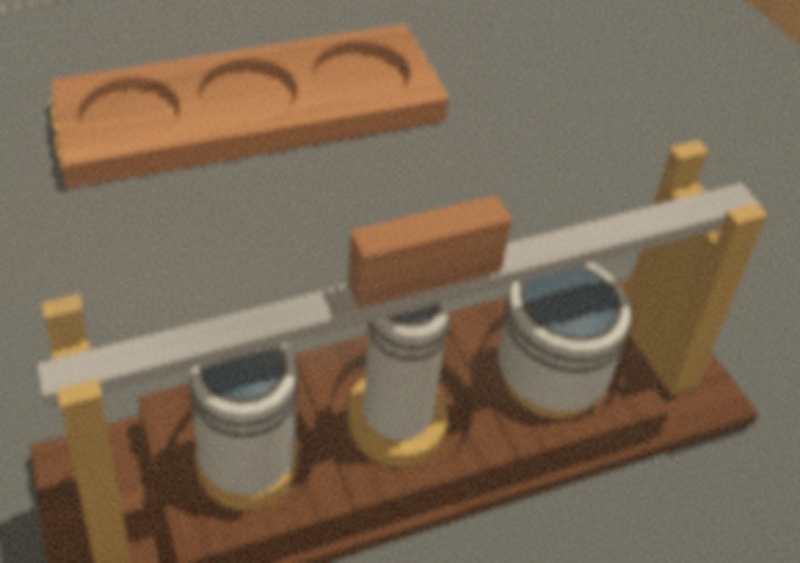

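The crops confirm the nearest-to-farthest order: middle-sized, slim, stout. The bar lies along x over them, with its grip near (519,-252) and yaw about 0. I'll grip and lift the bar now. The lens tops show better once it's off, and the held block also calibrates the cameras in y.

```bash
cat >> h.py <<'E'
from scipy.spatial.transform import Rotation as R
def down(yaw_deg=0): return (R.from_euler('z',yaw_deg,degrees=True)*R.from_rotvec([np.pi,0,0])).as_rotvec()
def st(): print("t",round(get_time(),1),"tcp",np.round(get_tcp_pos(),1),"gap",round(get_finger_gap(),1),"F",np.round(get_ft_force(),1),"grip",np.round(get_grip_force(),1))
E
python3 - <<'E'
from h import *
for p in [(519,-252,230),(507,237,43),(433,31,50),(603,20,60),(434,-252,70),(433,31,230)]:
    for y in(0,180):
        q=ik(p,down(y)); print(p,y,None if q is None else np.round(q,2))
r.move_ptp([519,-252,240],down(0)); st()
r.movel([519,-252,162],max_speed=80); st()
claw.move_gripper(10,60); st()
r.movel([519,-252,166],max_speed=20); st()
r.movel([519,-252,235],max_speed=80); st()
for n in("side","top"):
    p,d=viewer.snapshot(n);cv2.imwrite(f"pics/{n}1.png",p);np.save(f"pics/{n}1.npy",d)
img=np.hstack([cv2.imread("pics/side1.png")[100:384,150:460],cv2.imread("pics/top1.png")[90:374,120:430]]);cv2.imwrite("pics/lift.png",img)
E
```

```text
(519, -252, 230) 0 [ 0.37  0.26 -0.04  1.82  0.01  1.07 -1.24]
(519, -252, 230) 180 [ 0.81  0.31 -0.57  1.79  0.18  1.1   1.75]
(507, 237, 43) 0 [-0.13  0.51 -0.53  1.98  0.37  0.75 -2.45]
(507, 237, 43) 180 [ 0.2   0.68 -0.99  1.96  0.73  0.91  0.4 ]
(433, 31, 50) 0 [ 0.14  0.32 -0.41  2.25  0.22  0.61 -2.  ]
(433, 31, 50) 180 [ 0.49  0.4  -0.82  2.23  0.47  0.68  0.91]
(603, 20, 60) 0 [ 0.02  0.5  -0.21  1.89  0.14  0.77 -1.84]
(603, 20, 60) 180 [ 0.34  0.57 -0.63  1.87  0.44  0.85  1.06]
(434, -252, 70) 0 [ 0.41  0.35 -0.02  2.12  0.01  0.68 -1.18]
(434, -252, 70) 180 [ 0.86  0.4  -0.55  2.09  0.31  0.73  1.69]
(433, 31, 230) 0 [ 0.29  0.04 -0.51  2.08  0.02  1.03 -1.81]
(433, 31, 230) 180 [ 0.55  0.06 -0.78  2.07  0.05  1.03  1.31]
t 1.7 tcp [ 518.6 -253.1  239.9] gap 85.1 F [ 0.2 -1.3 -0.7] grip 0.0
t 2.8 tcp [ 519.3 -252.1  162.5] gap 85.0 F [-0.1  0.7  0.5] grip 0.0
t 3.5 tcp [ 519. -252.  162.] gap 10.0 F [ 0.4 -0.6  0.3] grip 0.0
t 3.9 tcp [ 519.1 -252.   166.2] gap 9.7 F [-0.3  0.1 -0.3] grip 0.0
t 4.9 tcp [ 518.7 -251.9  234.5] gap 10.2 F [-0.1  0.7 -1.5] grip 0.0
```

View pics/lift.png

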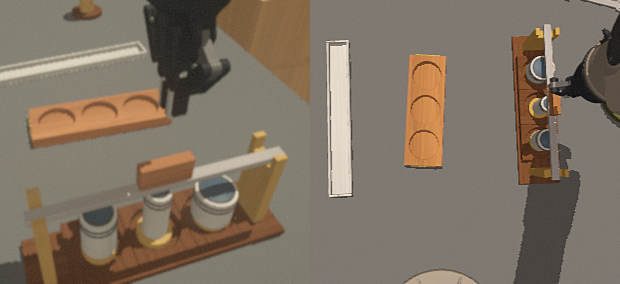

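The fingers closed to 10 mm without touching the block, and the bar still lies in its brackets. I'll compare where the cameras see the fingertips with the reported TCP.

Run:
```python
from h import *
print(np.round(get_tool_rot(),3),down(0)); st()
for n in("side","top"):
    w=cloud(n,np.load(f"pics/{n}1.npy")).reshape(-1,3)
    q=w[(abs(w[:,0]-519)<130)&(abs(w[:,1]+252)<150)&(w[:,2]>178)]
    for z in range(180,330,15):
        s=q[(q[:,2]>=z)&(q[:,2]<z+15)]
        if len(s): print(n,z,len(s),s.min(0).round(0)[:2],s.max(0).round(0)[:2])
    print(proj(n,[519,-252,235]),proj(n,[519,-252,216]))
    w0=cloud(n,np.load(f"pics/{n}0.npy")).reshape(-1,3);
    for a in (w0,w):
        g=a[(abs(a[:,0]-519)<50)&(abs(a[:,1]+252)<30)&(a[:,2]>160)&(a[:,2]<178)]; print(len(g),rect(g))
img=cv2.imread("pics/side1.png")[100:300,240:440];img2=cv2.imread("pics/top1.png")[120:260,320:460]
cv2.imwrite("pics/tip.png",np.hstack([cv2.resize(img,(400,400)),cv2.resize(img2,(400,400))]))
```

```text
[-3.141e+00  0.000e+00  2.000e-03] [3.14159265 0.         0.        ]
t 5.0 tcp [ 518.7 -251.9  234.4] gap 9.7 F [-0.5 -0.1  0.3] grip 0.0
side 240 119 [ 507. -270.] [ 527. -240.]
side 255 338 [ 507. -272.] [ 526. -240.]
side 270 310 [ 507. -272.] [ 529. -238.]
side 285 480 [ 504. -292.] [ 531. -213.]
side 300 623 [ 501. -302.] [ 530. -203.]
side 315 952 [ 501. -312.] [ 530. -195.]
(np.float64(320.8781028876148), np.float64(218.22670038362455)) (np.float64(319.2362352284555), np.float64(231.1235631087542))
853 (array([ 518.7, -254.2]), array([17.7, 69.8]), 88.98)
852 (array([ 518.9, -254.4]), array([17.2, 70.4]), 89.27)
top 240 3 [ 509. -253.] [ 512. -238.]
top 255 15 [ 508. -260.] [ 513. -235.]
top 270 5 [ 508. -258.] [ 513. -230.]
top 285 22 [ 506. -237.] [ 516. -213.]
top 300 53 [ 502. -238.] [ 531. -204.]
top 315 34 [ 502. -240.] [ 517. -194.]
(np.float64(377.6032035319716), np.float64(183.17695947237644)) (np.float64(374.37243231852165), np.float64(184.59440554557335))
281 (array([ 519.1, -249.4]), array([17.1, 68.4]), 89.94)
174 (array([ 507.7, -248.9]), array([16.3, 45.9]), 89.98)
```

View pics/tip.png

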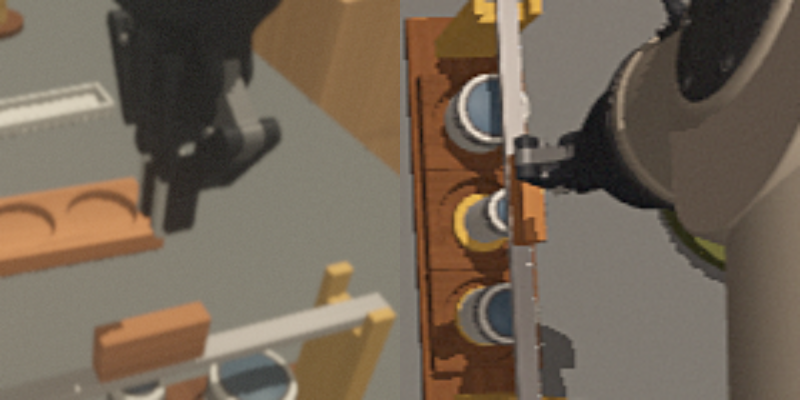

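The side cloud puts the fingertips about 27 mm above where the stated TCP implies, while x and y agree. I'll measure this at a second height and compare joint readings and FK consistency before correcting for it.

Run:
```python
from h import *
q=get_joint_pos(); print("q",np.round(q,3),"ik of reported",np.round(ik(get_tcp_pos(),get_tool_rot()),3))
def prof(tag,cx):
    d={}
    p,dd=viewer.snapshot("side"); w=cloud("side",dd).reshape(-1,3)
    q=w[(abs(w[:,0]-cx)<100)&(abs(w[:,1]+252)<110)&(w[:,2]>180)]
    print(tag,get_tcp_pos().round(1),"low z pct",np.percentile(q[:,2],[0.1,.5,2,4]).round(1))
    for z in range(290,400,10):
        s=q[(q[:,2]>=z)&(q[:,2]<z+10)]
        if len(s): print(z,s.min(0).round(0)[:2],s.max(0).round(0)[:2])
    return p
prof("shut",519)
claw.move_gripper(85); st()
p=prof("open",519)
r.movel([519,-252,300],max_speed=150); prof("high",519)
```

```text
q [ 0.374  0.255 -0.04   1.81   0.011  1.078 -1.241] ik of reported [ 0.374  0.255 -0.04   1.81   0.011  1.078 -1.241]
shut [ 518.8 -251.9  234.5] low z pct [247.  253.6 265.5 281. ]
290 [ 504. -293.] [ 530. -213.]
300 [ 502. -299.] [ 531. -206.]
310 [ 501. -306.] [ 530. -199.]
320 [ 501. -312.] [ 530. -193.]
330 [ 499. -316.] [ 531. -189.]
340 [ 498. -315.] [ 531. -191.]
350 [ 498. -298.] [ 528. -219.]
360 [ 506. -293.] [ 528. -254.]
370 [ 481. -291.] [ 547. -244.]
380 [ 480. -291.] [ 547. -240.]
390 [ 480. -291.] [ 547. -238.]
t 5.8 tcp [ 519. -252.  235.] gap 84.8 F [ 0.5 -0.2 -0.9] grip 0.0
open [ 519. -252.  235.] low z pct [260.2 264.8 273.5 283.8]
290 [ 507. -310.] [ 529. -199.]
300 [ 504. -327.] [ 530. -183.]
310 [ 502. -327.] [ 531. -179.]
320 [ 501. -326.] [ 531. -180.]
330 [ 499. -325.] [ 531. -182.]
340 [ 498. -324.] [ 531. -182.]
350 [ 499. -322.] [ 531. -183.]
360 [ 505. -321.] [ 531. -253.]
370 [ 481. -291.] [ 542. -244.]
380 [ 481. -291.] [ 547. -237.]
390 [ 481. -291.] [ 547. -243.]
high [ 518.5 -251.8  298.8] low z pct [324.5 326.1 332.2 337.9]
320 [ 507. -303.] [ 529. -203.]
330 [ 507. -310.] [ 529. -203.]
340 [ 507. -310.] [ 530. -203.]
350 [ 506. -309.] [ 529. -197.]
360 [ 504. -322.] [ 530. -184.]
370 [ 503. -327.] [ 531. -178.]
380 [ 500. -327.] [ 531. -180.]
390 [ 500. -326.] [ 531. -180.]
```

The offset is a constant +30 mm or so at both heights and both openings: the gripper is really about 30 mm above the reported TCP. I'll command z 30 mm lower from here and find the set-down heights by contact.

```bash
cat >> h.py <<'E'
DZ=30.5
def mv(p,z,yaw=0,v=200): r.movel([p[0],p[1],z-DZ],down(yaw),max_speed=v)   # z = true grasp-point height
def lower(p,z,yaw=0,lim=3.0,n=12):
    "creep down from z by 1 mm until upward force rises by lim N"
    r.hold(.2); f0=np.mean([get_ft_force()[2] for _ in range(8)])
    for i in range(n):
        z-=1; mv(p,z,yaw,10); f=np.mean([get_ft_force()[2] for _ in range(8)])-f0
        if f>lim: break
    print("contact at",z,"dF",round(f,1)); return z
E
python3 - <<'E'
from h import *
for p in [(433,31,20),(433,31,10),(507,237,10),(603,20,20)]:print(p,ik(p,down(0)) is not None)
p=[519,-252]
mv(p,200); mv(p,163.5,v=60); st()
claw.move_gripper(10,60); st()
if get_finger_gap()<12: raise SystemExit
mv(p,168,v=20); st(); mv(p,230,v=100); st()
for n in("side","top"):
    im,d=viewer.snapshot(n);cv2.imwrite(f"pics/{n}2.png",im);np.save(f"pics/{n}2.npy",d)
    w=cloud(n,d).reshape(-1,3)
    g=w[(abs(w[:,0]-519)<200)&(abs(w[:,1]+252)<14)&(w[:,2]>183)&(w[:,2]<208)]; print(n,len(g),rect(g),np.percentile(g[:,2],[1,50,99]))
    g=w[(abs(w[:,0]-519)<50)&(abs(w[:,1]+252)<14)&(w[:,2]>208)&(w[:,2]<245)]; print(n,len(g),rect(g),np.percentile(g[:,2],[1,50,99]))
cv2.imwrite("pics/lift2.png",np.hstack([cv2.imread("pics/side2.png")[60:384,150:460],cv2.imread("pics/top2.png")[60:384,120:430]]))
E
```

```text
(433, 31, 20) True
(433, 31, 10) True
(507, 237, 10) True
(603, 20, 20) True
t 8.0 tcp [ 519.1 -252.1  133.1] gap 85.1 F [ 0.5 -0.9  0. ] grip 0.0
t 8.6 tcp [ 519.1 -252.   133.2] gap 14.7 F [-1.1  0.9  3.4] grip 58.9
t 9.0 tcp [ 518.9 -252.   137.5] gap 15.0 F [ 0.9  0.5 -3.9] grip 58.4
t 9.8 tcp [ 518.7 -251.9  199. ] gap 14.9 F [ 0.1  0.3 -5. ] grip 58.4
side 4258 (array([ 519. , -253.3]), array([ 18.5, 345.4]), 89.87) [189.45556215 198.39042918 206.46697252]
side 1057 (array([ 518.1, -254.3]), array([27.4, 70.7]), 78.33) [208.35590592 226.04053385 243.7824499 ]
top 1240 (array([ 519. , -248.8]), array([ 17.5, 343.7]), 89.95) [189.79949889 198.79981633 203.13680161]
top 200 (array([ 518.9, -251.6]), array([24.1, 69.1]), 88.9) [209.42640963 233.61869859 236.88134458]
```

View pics/lift2.png

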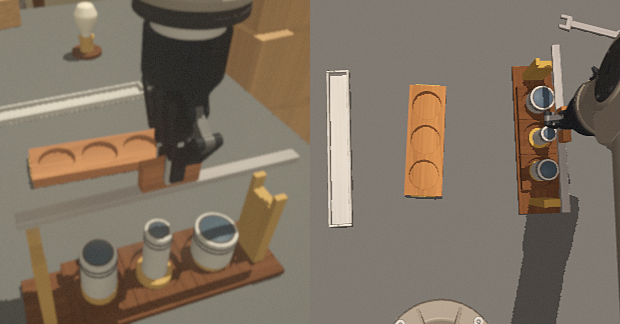

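The bar is held: gap 15 mm, and its known y gives camera biases of -1.3 (side) and +3.2 (top). With those, both cameras put the new rack at y≈24.6 and the top camera puts the trough at y≈235. I'll lay the bar.

Run:
```python
from h import *
p=[507,235]
mv(p,225,1.6,v=220); st()
mv(p,70,1.6,v=120); mv(p,49,1.6,v=40); st()
z=lower(p,49,1.6,2.5); st()
claw.move_gripper(40); r.hold(.2); claw.move_gripper(85)
mv(p,150,1.6,v=120); st()
q=[518,20]; mv(q,330,0,v=300)
ims=[]
for n in("side","top"):
    im,d=viewer.snapshot(n);cv2.imwrite(f"pics/{n}3.png",im);np.save(f"pics/{n}3.npy",d);ims.append(im)
S=cloud("side",np.load("pics/side3.npy")); T=cloud("top",np.load("pics/top3.npy"))
for n,w,b in(("side",S,1.3),("top",T,-3.2)):
    w=w.reshape(-1,3)
    g=w[(w[:,1]>200)&(w[:,1]<265)&(w[:,2]>35)&(w[:,2]<60)&(abs(w[:,0]-507)<60)]
    if len(g): print(n,"block",rect(g),"zmax",np.percentile(g[:,2],95).round(1))
    for nm,cx,zt in(("mid",434,102),("slim",518,118),("stout",602,86)):
        g=w[(abs(w[:,0]-cx)<40)&(abs(w[:,1]+252)<40)&(abs(w[:,2]-zt+1)<5)]
        if len(g)>5:
            c,rad=cv2.minEnclosingCircle(g[:,:2].astype(np.float32)); print(n,nm,len(g),np.round(c,1)+[0,b],round(rad,1),rect(g))
cv2.imwrite("pics/laid.png",np.hstack([ims[0][60:384,100:460],ims[1][60:384,70:430]]))
```

```text
t 12.2 tcp [507.2 234.2 194.5] gap 15.1 F [-0.4 -0.3 -3.8] grip 58.5
t 14.3 tcp [507.  235.1  18.4] gap 14.6 F [-0.2 -0.2 -3.7] grip 58.5
contact at 44 dF 17.0
t 15.8 tcp [507.  235.   14.2] gap 15.1 F [-5.9 -2.  12.5] grip 60.6
t 17.9 tcp [506.6 234.8 118.8] gap 85.3 F [-0.4 -0.9  0.1] grip 0.0
side block (array([507.1, 231.4]), array([69.6, 18.8]), 0.69) zmax 50.3
side mid 1044 [ 433.5 -250. ] 24.8 (array([ 433.8, -251. ]), array([46.9, 47.1]), 13.24)
side slim 555 [ 513.9 -251.7] 18.6 (array([ 513.3, -253.1]), array([35.5, 34.7]), 29.02)
side stout 1205 [ 601.2 -251.7] 29.4 (array([ 601.3, -253. ]), array([56.8, 57.1]), 4.72)
top block (array([508. , 237.2]), array([70.4, 16.5]), 0.34) zmax 53.8
top mid 347 [ 434.9 -248.9] 24.1 (array([ 434.7, -245.5]), array([45.7, 47.1]), 84.5)
top slim 201 [ 513.9 -251.7] 18.2 (array([ 514.2, -248.1]), array([34.6, 34.3]), 24.94)
top stout 447 [ 601.9 -251.3] 29.2 (array([ 602.6, -247.7]), array([56. , 56.8]), 54.25)
```

View pics/laid.png

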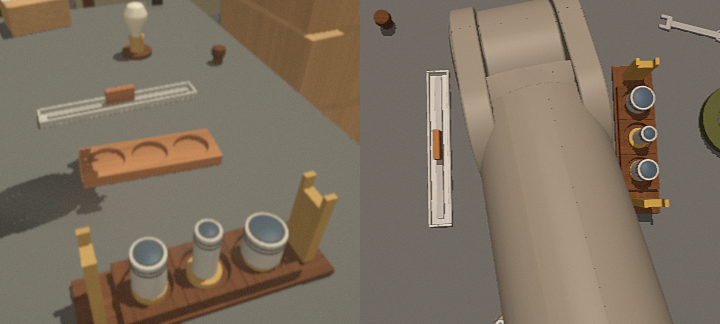

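The bar lies flat in the trough (block top at about 51 mm, as it should be). Both cameras now agree on the lens centres. I'll move the nearest (middle-sized) lens to the far well.

```bash
cat >> h.py <<'E'
c0=np.array([517.8,24.6]); ax=np.array([np.cos(np.radians(-3.8)),np.sin(np.radians(-3.8))])
def carry(src,well,h):
    dst=c0+well*ax
    mv(src,210,v=300); mv(src,22+h+25,v=180); mv(src,22+h,v=60)
    claw.move_gripper(20,50); st()
    if get_finger_gap()<30: print("MISSED"); return False
    mv(src,22+h+4,v=20); st(); mv(src,h+160,v=120)
    mv(dst,h+160,v=180); mv(dst,h+40,v=120); mv(dst,h+13.5,v=35); st()
    z=h+13.5; r.hold(.3); f0=np.mean([get_ft_force()[2] for _ in range(20)])
    for i in range(14):
        z-=.5; mv(dst,z,v=8); f=np.mean([get_ft_force()[2] for _ in range(20)])-f0
        if f>2: break
    print("contact, underside",z-h,"dF",round(f,1))
    if f<=2: print("NO CONTACT"); return False
    claw.move_gripper(get_finger_gap()+6); r.hold(.2); claw.move_gripper(85)
    mv(dst,210,v=180); st(); return True
E
python3 - <<'E'
from h import *
carry([434.2,-249.7],85,44)
mv([514,-252],300,v=300)
im,d=viewer.snapshot("side"); cv2.imwrite("pics/a1.png",im[60:384,60:460])
w=cloud("side",d).reshape(-1,3)
g=w[(abs(w[:,0]-603)<45)&(abs(w[:,1]-19)<45)&(abs(w[:,2]-89)<5)]; print(len(g),rect(g),(c0+85*ax).round(1))
E
```

```text
t 22.1 tcp [ 434.4 -249.9   35.9] gap 46.9 F [-0.6 -1.2  5.2] grip 50.4
t 22.4 tcp [ 434.1 -249.6   39.5] gap 47.0 F [ 0.3 -0.2 -4. ] grip 52.0
t 27.7 tcp [602.7  19.   27.1] gap 47.3 F [-0.2 -0.2 -4.1] grip 52.0
contact, underside 10.5 dF 2.5
t 31.3 tcp [602.   18.9 178.5] gap 85.4 F [-0.8 -0.2 -0.1] grip 0.0
323 (array([602.7,  16.8]), array([46.7, 46.4]), 12.59) [602.6  19. ]
```

View pics/a1.png

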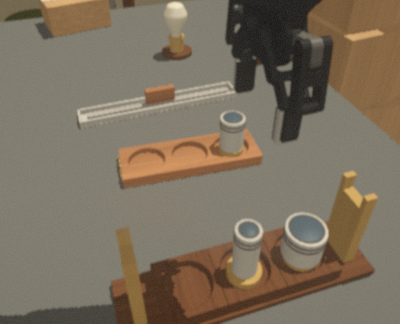

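The middle-sized lens stands upright in the far well, at crop (232,130), and the slim and stout lenses are still in place. I'll carry the other two the same way.

Run:
```python
from h import *
ok=carry([513.9,-251.7],0,52)
if ok: ok=carry([601.6,-251.5],-85,36)
if ok:
    mv([440,-150],300,v=300)
    im,d=viewer.snapshot("side"); cv2.imwrite("pics/a2.png",cv2.resize(im[60:300,100:400],(750,600)))
    w=cloud("side",d).reshape(-1,3)
    for wl,h in((85,80),(0,96),(-85,64)):
        c=c0+wl*ax; g=w[(abs(w[:,0]-c[0])<40)&(abs(w[:,1]-c[1])<45)&(abs(w[:,2]-h-9)<5)]; print(wl,c.round(1),len(g),rect(g) if len(g) else '')
st()
```

```text
t 34.8 tcp [ 514.2 -252.1   44.1] gap 34.9 F [-1.1 -1.4  6.6] grip 47.6
t 35.2 tcp [ 513.8 -251.6   47.5] gap 35.0 F [-0.1  0.3 -2.3] grip 47.3
t 40.2 tcp [517.9  24.6  35.1] gap 35.2 F [ 0.3 -0.3 -1.7] grip 47.2
contact, underside 10.5 dF 2.8
t 43.9 tcp [517.2  24.5 178.6] gap 84.8 F [ 0.1 -0.3 -0.1] grip 0.0
t 46.8 tcp [ 601.9 -251.7   28.1] gap 57.1 F [-1.9  0.4  5.3] grip 52.8
t 47.2 tcp [ 601.5 -251.4   31.4] gap 56.9 F [ 0.8  0.4 -3.9] grip 54.0
t 52.5 tcp [433.1  30.2  19.1] gap 57.4 F [ 0.5 -0.5 -3.8] grip 54.0
contact, underside 10.5 dF 2.2
t 56.1 tcp [432.5  30.1 178.7] gap 85.2 F [ 0.1 -0.2 -0.3] grip 0.0
85 [602.6  19. ] 324 (array([601.7,  17.4]), array([47. , 46.9]), 89.9)
0 [517.8  24.6] 203 (array([517.5,  22.6]), array([35.6, 34.1]), 47.29)
-85 [433.   30.2] 521 (array([433.5,  28.7]), array([57.5, 57. ]), 78.56)
t 57.0 tcp [ 439.6 -148.7  268.4] gap 85.2 F [ 0.2  0.7 -0.2] grip 0.0
```

View pics/a2.png

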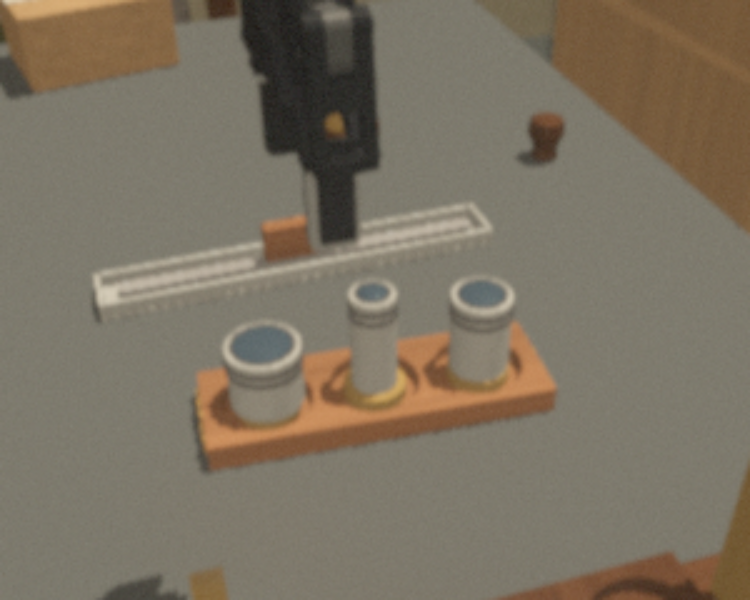

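All three lenses stand upright and centred in their wells: stout (262,375), slim (373,345), middle-sized (482,335). The bar is flat in the trough and the robot is clear of everything.

```bash
python3 -c "
from rig import *
r.hold(.5); print(finish_job())"
```

```text
the job is handed in; nothing more can be done
None
```

I handed the job in at about 58 s: the bar lies flat in the trough and the three lenses stand upright in the new rack in reverse order. The first grasp at the bar closed on nothing because the gripper sits about 30 mm above its reported height; I corrected for that and nothing was disturbed.

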